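# Make up the bench kit in its foam tray

### The job

Make up the woodworking kit in the foam-lined tray: press the hand sander and the try square into their matching cutouts until they are fully home, flat on the bottom. The kit goes out with four bench dogs, so top up the trough of dogs to exactly four, all standing upright as the first two do, and leave the extra one standing on the bench. Do not disturb the vice, the round wooden blank or the file.

Things in the scene. Friction and masses are not known exactly. Their poses are not given: they have to be found in the camera images.
- kit_tray: Fixed plywood tray, 236 mm along its x, 282 mm along y, filled with dark foam. Origin: centre of its underside on the bench; z up. Foam top 34 mm, plywood rim 36 mm above the bench. Cutouts 14 mm deep, light grey floor 20 mm above the bench: the sander's on the +x side, the square's in the middle, the open trough for dogs on the -x side. Tool cutouts: 2.5 to 4 mm play all round.
- sander_mid (a point): Yellow hand sander, 0.19 kg. Point: centre of its base in plan, 26 mm above its underside; x along it to the nose, z up. Base 170 x 36 x 14 mm high, round nose (radius 18) at +x, square tail. Handle centred 20 mm from the point towards -x: neck 70 x 26 mm up to 20 mm height, above it a grip 86 mm along x, 32 mm wide, from 20 to 52 mm height.
- sander_seat (a point): Where sander_mid is with the sander home (46 mm above the bench); axes as the tray's. The sander's x then points along the tray's -y. Springy foam lips stand out of the cutout's long sides: a sander laid in stops some 6 mm too high; a push of 3 to 12 N straight down on the handle pushes it past them, and it stays down.
- square_mid (a point): Steel try square lying flat, an L, 0.37 kg. Point: centre of its thick stock, 9 mm above its underside; x along the stock to the blade end, y across it towards the blade, z up. Stock 90 x 28 x 18 mm high; blade 25 mm wide, 2 mm thick, at half height, flush with the stock's +x end, reaching 101 mm out of its +y face.
- square_seat (a point): Where square_mid is with the square home (29 mm above the bench); axes as the tray's; the square's x, y then point along the tray's x, y. A finger notch 38 mm along x and 14 mm deep reaches 28 mm out from each side of the stock's middle. Foam lips at the stock's ends: laid in, it stays some 4 mm too high and aslant; 3 to 18 N down on the stock's middle pushes it home.
- trough (a point): Centre of the floor of the dogs' trough (20 mm above the bench); axes are those of the tray. The trough is 156 mm along y, 40 mm along x and 14 mm deep. Two dogs stand in its -y half; its +y half is free.
- dog1_mid (a point): Aluminium bench dog standing in the trough near its -y end. All dogs are alike: head 28 mm across and 10 mm high at the bottom, shank 19 mm across above it, 38 mm high in all, 0.04 kg, standing on the head. Point: on the axis, 19 mm above the underside; z up along the shank.
- dog2_mid (a point): Second bench dog already standing in the trough, next to the first. Point as for the others.
- dog3_mid (a point): Loose bench dog standing on the bench. Point as for the others.
- dog4_mid (a point): Loose bench dog standing on the bench. Point as for the others.
- dog5_mid (a point): Loose bench dog standing on the bench. Point as for the others.
- vice: Blue drill-press vice, 150 x 74 x 48 mm with a screw handle 95 mm beyond one end, 2.2 kg; not used. Origin: centre of its underside.
- blank: Round pine blank with a bore, 120 mm across, 30 mm high; not used. Origin: centre of its underside.
- file: Needle file with a green handle, 155 mm long, 10 mm high, lying flat; not used. Origin: about its middle, on the bench.
Things that resemble listed ones, but are neither listed nor needed, are in the scene too. Leave any blue look-alike of the part that bears dog4_mid alone. Of the things that look like the part that bears square_mid, the larger one is meant.

How it is judged:
By the outcome, as a careful person would: the job done as asked, in the order asked, and still so for the second after the job is handed in, with the robot touching nothing.
It also fails if it takes over 72 s, if anything falls off the work surface, if the arm or the gripper's body presses on something with over 40 N, if the wrist force passes 120 N, or if a joint passes its speed limit or range.

### The arm

A 6-joint arm with a two-finger parallel gripper is mounted at the origin on the work surface. World frame = base frame: x ahead of the robot, y to its left, z up, the work surface at z = 0. Lengths are in m, angles in degrees, forces in N, time in s.
With the tool pointing down it reaches from about 0.375 to 0.825 m from the base axis. Payload 5.5 kg.
Tool frame: the origin (TCP) lies midway between the tips of the shut fingers; the grasp point (between the pads) lies bot.grasp_offset behind it (bot.grasp_offset is the distance from the TCP to the grasp point, in m); z points along the fingers, y is the direction in which the jaws open and shut (so a half turn about z gives the same grasp; the last joint's range is limited). The gripper opens to 85 mm and grips with 20 to 120 N. Pads are 22 mm wide; open, the fingers measure 114 mm over their backs; the gripper's body (76 mm by 85 mm) begins 54 mm behind the grasp point. The pads swing forward as they close: fully open they stand 13 mm farther back than shut.
Start: joints at [-64.572, 17.962, -2.699, 69.339, 0, 90], TCP at [0.258, -0.542, 0.231] pointing down, gripper open.
Joint ranges: [-152.73, 152.73], [-39.44, 99.34], [-58.76, 71.6], [-118.89, 123.64], [-81.53, 83.1], [-180, 180]. Speed limits (degrees/s): [136.94, 136.94, 172.46, 180, 180, 180].

### API

Orientations are given as a 3x3 rotation matrix whose columns are the frame's x, y, z axes.
In Python, from cell import bot gives the robot as it stands.
- The arm moves only by the shell command python3 -m jog 'ROWS' [FORCE]. ROWS is JSON, a list of rows, each a list of 7 numbers: the turn, a rotation vector about the world's x, y, z each as a share of 2 pi rad, from -1 to 1, then the shift along the world's x, y, z each as a share of 150 mm, from -1 to 1, then the opening, from 0 (shut) to 1 (fully open). In form: [[wx, wy, wz, tx, ty, tz, fingers], ...]. A call has 1 to 10 rows; each row is the pose to reach, as a shift and turn from the pose commanded when the call began, turning the shorter way round; what a row does not reach only later rows make up. A row lasts 1/8 s, in which the tool goes at most 62.5 mm and 10.7 degrees, less where a joint would pass 70% of its speed; a pose out of reach is approached as far as the arm can. A call with a number of a shift or a turn outside -1 to 1 is refused whole. A call with a gripper value outside its range is refused whole. The fingers move at their own pace and stop on an object; FORCE is the grip in N (left out, the last holds). Time passes only in rows, so rows that repeat a pose let the fingers close. It gives the time, the measured TCP pose, the force and the opening at its end, in the units of the state.
- bot.observe(): the state, without advancing time (a new reading comes with each control period).
- bot.read_camera(name): name is "scene" or "top" or "wrist"; returns a dict with "pixels" (384x512x3 uint8, red, green, blue), "fx", "fy", "cx", "cy" (pixels), "R" (3x3) and "t" (3): a world point X has camera coordinates R X + t. Camera axes: x right, y down, z forward; pixel columns grow to the right and rows downward; lengths in m; the calibration is good to about 2 mm. A picture is of the moment at which its call begins. There is no depth.
- bot.job_done(): hands the job in, once; it reports no verdict.
The state is a dict: "clock": time; "joint_pos": joint angles; "qvel": joint speeds; "effort": joint torques, N m; "eef_pos": TCP position; "tcp_rot": TCP orientation; "contact_force": force on the tool from outside, world axes, zero at the start; "torque": the same for the moment, N m; "grip_width": opening from 0.0 (shut) to 1.0 (fully open).
Only numpy, scipy, OpenCV 4.12 (cv2) and the standard library are available. Lean on these libraries where they do the work, as an engineer would, in place of code of your own. Each camera call takes 0.05 s, during which the arm holds its last target. There are 200 camera calls.

## Working session

There is one attempt and no reset: what is moved stays moved. The work goes in short steps, Python scripts to look and compute and a shell command to move; the robot and the scene stay as the last step left them, time stands still between calls to the robot, and variables do not carry over. Pictures are saved under pics/ and viewed, about 8 in all and at most 12, crops included, and the job is handed in when it is done.

```bash
ls; mkdir -p pics
python3 - <<'E'
from cell import bot
import cv2,numpy as np
s=bot.observe();print(s);print(bot.grasp_offset)
for n in("top","scene"):
    c=bot.read_camera(n);cv2.imwrite(f"pics/{n}0.png",c["pixels"][:,:,::-1]);np.savez(f"pics/{n}0.npz",**c)
    print(n,c["fx"],c["cx"],c["cy"],c["R"],c["t"])
E
```

```text
pics
{'clock': 0.0, 'joint_pos': array([-6.45717231e+01,  1.80047553e+01, -2.75492413e+00,  6.93373605e+01,
       -9.85422482e-04,  9.00022283e+01]), 'qvel': array([-0.01770186,  0.04246234,  0.10767572, -0.04954716, -0.00392706,
       -0.04740367]), 'effort': array([ 4.32667211e-04, -5.39590681e+01,  3.39748049e+01,  1.92369602e-02,
        9.09369851e-05,  4.44872043e-06]), 'eef_pos': array([ 0.2573803 , -0.54136522,  0.23042331]), 'tcp_rot': array([[ 9.03140179e-01,  4.29345159e-01, -7.42760517e-04],
       [ 4.29345801e-01, -9.03138896e-01,  1.52220466e-03],
       [-1.72647112e-05, -1.69366530e-03, -9.99998566e-01]]), 'contact_force': array([-0.50284954, -0.18474252, -0.09188185]), 'torque': array([0.00414535, 0.00576143, 0.02960985]), 'grip_width': 1.0006705459788474}
0.0187
top 434.1552104205371 251.94167322876027 189.17093150793852 [[-0.01937776 -0.99971737 -0.01377235]
 [-0.99272313  0.02087599 -0.11859584]
 [ 0.11884983  0.011374   -0.99284709]] [0.05883731 0.58601031 1.22185753]
scene 442.45110274777727 257.6277030446606 187.55230913002265 [[-0.58886251  0.80810357 -0.0144763 ]
 [ 0.5289012   0.37174145 -0.76293631]
 [-0.61115012 -0.45692113 -0.64631155]] [ 0.30935314 -0.26181189  1.63863191]
```

View pics/top0.png

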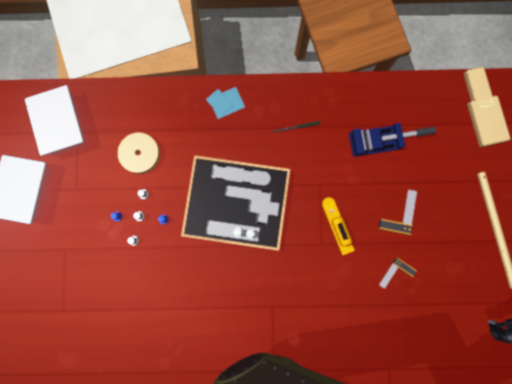

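View pics/scene0.png

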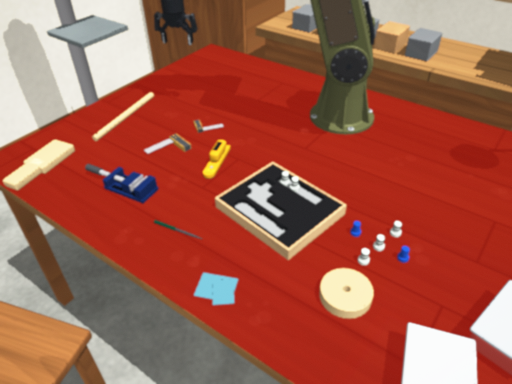

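The top view shows the tray at about (236,203), with the sander cutout at the far side and the trough near the robot. The yellow sander is at (338,226), and the large square has its stock at (396,226) and blade at (410,207). The white dogs are at (143,194), (138,216) and (133,240), and the blue look-alikes at (116,216) and (163,219). The scene view agrees.

```bash
cat > h.py <<'E'
import numpy as np,cv2
from cell import bot
def ray(c,uv,z):
    uv=np.atleast_2d(np.asarray(uv,float));d=np.c_[(uv[:,0]-c["cx"])/c["fx"],(uv[:,1]-c["cy"])/c["fy"],np.ones(len(uv))]@c["R"]
    o=-c["R"].T@c["t"]; return o+d*((z-o[2])/d[:,2])[:,None]
def proj(c,X):
    p=np.atleast_2d(X)@c["R"].T+c["t"]; return np.c_[p[:,0]/p[:,2]*c["fx"]+c["cx"],p[:,1]/p[:,2]*c["fy"]+c["cy"]]
def blobs(m,amin=15,amax=1e6):
    cs,_=cv2.findContours(m.astype(np.uint8),cv2.RETR_EXTERNAL,cv2.CHAIN_APPROX_NONE)
    return [k for k in cs if amin<=cv2.contourArea(k)<=amax]
def hsv(c): return cv2.cvtColor(c["pixels"],cv2.COLOR_RGB2HSV).astype(int)
E
cat > a.py <<'E'
from h import *
c=dict(np.load("pics/top0.npz"));H=hsv(c);h,s,v=H[...,0],H[...,1],H[...,2]
ang=lambda d:np.degrees(np.arctan2(d[1],d[0]))
def rep(n,m,z,amin,box):
    x0,y0,x1,y1=box;M=np.zeros_like(m);M[y0:y1,x0:x1]=m[y0:y1,x0:x1]
    for k in blobs(M,amin):
        r=cv2.minAreaRect(k);B=ray(c,cv2.boxPoints(r),z);mu=B.mean(0)
        e=B[1]-B[0],B[2]-B[1];e=sorted(e,key=np.linalg.norm)
        print(n,np.round(r[0],1),"ctr",mu.round(4),"size",[round(float(np.linalg.norm(q)),4) for q in e],"ang long",ang(e[1]).round(1))
notred=~(((h<6)|(h>174))&(s>150))
rep("tray",notred,.036,2000,(175,150,300,255))
rep("sander",(h>20)&(h<35)&(s>150),.03,100,(310,190,365,260))
rep("square",notred,.012,50,(372,185,425,240))
rep("blade",(s<60)&(v>120),.009,30,(372,185,425,240))
rep("stock",notred&(s>=60),.018,30,(372,185,425,240))
rep("smallsq",notred,.012,50,(372,250,425,300))
rep("dog",(s<80)&(v>100),.02,10,(120,180,155,250))
rep("floor",(s<70)&(v>120),.02,30,(190,160,285,245))
E
python3 a.py
```

```text
tray [235.4 202.4] ctr [0.5511 0.0956 0.036 ] size [0.2439, 0.2938] ang long -99.5
sander [337.1 225.1] ctr [ 0.4794 -0.1953  0.03  ] size [0.0347, 0.1642] ang long -160.3
square [398.6 209.9] ctr [ 0.5203 -0.3797  0.012 ] size [0.0979, 0.1354] ang long -14.3
blade [409.4 206.7] ctr [ 0.529  -0.4126  0.009 ] size [0.0258, 0.0982] ang long -12.8
stock [396.1 219. ] ctr [ 0.4934 -0.3688  0.018 ] size [0.0836, 0.097] ang long -99.0
smallsq [397.4 277.1] ctr [ 0.3274 -0.3649  0.012 ] size [0.0722, 0.1002] ang long -36.5
dog [132.5 240.5] ctr [0.4463 0.3965 0.02  ] size [0.0259, 0.0321] ang long -91.1
dog [138.  215.5] ctr [0.5185 0.3814 0.02  ] size [0.0263, 0.0294] ang long -91.2
dog [142.  193.5] ctr [0.5829 0.3704 0.02  ] size [0.0266, 0.0295] ang long -91.2
floor [232.5 230.3] ctr [0.47   0.1061 0.02  ] size [0.0423, 0.1544] ang long -99.5
floor [253.3 198.3] ctr [0.5622 0.0439 0.02  ] size [0.0863, 0.1659] ang long -130.6
floor [241.1 174.8] ctr [0.6322 0.0784 0.02  ] size [0.0417, 0.1725] ang long -99.5
```

```bash
python3 -m jog '[[0,0,0.03,0.3,0.4,0,1],[0,0,0.06,0.5,0.7,0,1],[0,0,0.09,0.7,1,0,1],[0,0,0.09,0.7,1,0,1]]'
python3 - <<'E'
from h import *
s=bot.observe();print(s["joint_pos"].round(1),s["tcp_rot"].round(3),s["clock"])
E
```

```text
clock: 0.6
eef_pos: [0.3642, -0.3887, 0.2311]
tcp_rot: [[0.527, 0.85, -0.0], [0.85, -0.527, 0.001], [0.001, -0.001, -1.0]]
contact_force: [-0.5, -1.0, 0.5]
grip_width: 1.0
[-46.9  10.8 -12.   67.2   0.   74.9] [[ 0.527  0.85  -0.   ]
 [ 0.85  -0.527  0.001]
 [ 0.001 -0.001 -1.   ]] 0.6
```

```bash
python3 -m jog '[[0,0,0.03,0.1,0.2,0,1],[0,0,0.06,0.3,0.4,0,1],[0,0,0.09,0.4,0.7,0,1],[0,0,0.12,0.6,1,0,1],[0,0,0.15,0.65,1,0,1],[0,0,0.18,0.65,1,0,1],[0,0,0.2,0.65,1,0,1]]'; python3 -m jog '[[0,0,0.03,0,0.13,0.1,1],[0,0,0.06,0,0.26,0.1,1],[0,0,0.09,0,0.26,0.1,1],[0,0,0.12,0,0.26,0.1,1],[0,0,0.15,0,0.26,0.1,1],[0,0,0.18,0,0.26,0.1,1],[0,0,0.193,0,0.26,0.1,1],[0,0,0.193,0,0.26,0.1,1]]'
python3 - <<'E'
from h import *
s=bot.observe();print(s["joint_pos"].round(1),s["clock"])
c=bot.read_camera("wrist");np.savez("pics/w1.npz",**c);cv2.imwrite("pics/w1.png",c["pixels"][:,:,::-1])
print("cam",-c["R"].T@c["t"],c["R"][2],c["fx"]); print(proj(c,[s["eef_pos"],[.4606,-.202,.052]]))
E
```

```text
clock: 1.48
eef_pos: [0.4599, -0.2426, 0.2309]
tcp_rot: [[-0.643, 0.766, -0.001], [0.766, 0.643, -0.0], [0.0, -0.001, -1.0]]
contact_force: [0.4, 0.7, 0.0]
grip_width: 1.003
clock: 2.48
eef_pos: [0.4598, -0.2038, 0.246]
tcp_rot: [[-0.945, -0.328, -0.001], [-0.328, 0.945, -0.0], [0.001, 0.0, -1.0]]
contact_force: [-0.4, 0.0, 0.3]
grip_width: 0.998
[-23.9   7.2 -14.3  68.5  -0.  -43. ] 2.475
cam [ 0.38601957 -0.22910815  0.3882218 ] [ 0.28451163  0.0986862  -0.95357966] 297.33375184462807
[[253.12475608 253.41087138]
 [254.63188074 172.25830992]]
```

View pics/w1.png

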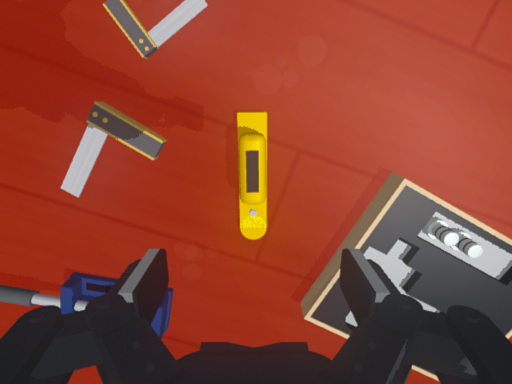

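The wrist view shows the sander with its tail at (252,112) and round nose at (253,239). The large square's stock is at (127,130) with its blade at (84,162), and the tray is at lower right.

```bash
cat > b.py <<'E'
from h import *
import sys
c=dict(np.load(sys.argv[1]));H=hsv(c);h,s,v=H[...,0],H[...,1],H[...,2]
m=(h>20)&(h<35)&(s>150);m[:, :200]=0;m[:,300:]=0
m=cv2.morphologyEx(m.astype(np.uint8),cv2.MORPH_CLOSE,np.ones((5,5)))
k=max(blobs(m),key=cv2.contourArea)
P=ray(c,k[:,0],.014)[:,:2]
r=cv2.minAreaRect(P.astype(np.float32));b=cv2.boxPoints(r);e=b[1]-b[0],b[2]-b[1];L=max(e,key=np.linalg.norm)
a=np.arctan2(L[1],L[0]);a=(a+np.pi/2)%np.pi-np.pi/2
u=np.array([np.cos(a),np.sin(a)])
print("sander rect",r,"yaw",np.degrees(a)); print("grip centre",np.array(r[0])-.02*u)
# grip: black label/handle at top plane
t=bot.observe();y=t["tcp_rot"][:,1];print("tool y ang",np.degrees(np.arctan2(y[1],y[0])),t["eef_pos"])
E
python3 b.py pics/w1.npz
```

```text
sander rect ((0.47930479049682617, -0.19863298535346985), (0.16990786790847778, 0.0357343815267086), 19.873252868652344) yaw 19.873247
grip centre [ 0.46049585 -0.20543179]
tool y ang 109.11691339344269 [ 0.45990114 -0.20359811  0.24607413]
```

```bash
python3 -m jog '[[0,0,0.002,0.004,-0.012,-0.4,1],[0,0,0.002,0.004,-0.012,-0.8,1],[0,0,0.002,0.004,-0.012,-1,1]]'; python3 -m jog '[[0,0,0,0,0,-0.35,1],[0,0,0,0,0,-0.5,1],[0,0,0,0,0,-0.5,1],[0,0,0,0,0,-0.5,0.2],[0,0,0,0,0,-0.5,0.2],[0,0,0,0,0,-0.5,0.2],[0,0,0,0,0,-0.5,0.2]]' 50; python3 -m jog '[[0,0,0,0,0,0,0.2],[0,0,0,0,0,0.2,0.2],[0,0,0,0,0,0.6,0.2],[0,0,0,0,0,0.6,0.2]]'
```

```text
clock: 2.9
eef_pos: [0.4585, -0.2042, 0.0931]
tcp_rot: [[-0.94, -0.34, -0.004], [-0.34, 0.94, 0.002], [0.003, 0.003, -1.0]]
contact_force: [-0.7, -0.6, 1.0]
grip_width: 1.001
clock: 3.78
eef_pos: [0.4618, -0.2053, 0.0225]
tcp_rot: [[-0.94, -0.342, 0.002], [-0.342, 0.94, -0.001], [-0.002, -0.002, -1.0]]
contact_force: [-0.8, -0.3, 6.2]
grip_width: 0.37
clock: 4.28
eef_pos: [0.4641, -0.2062, 0.1158]
tcp_rot: [[-0.94, -0.342, 0.008], [-0.342, 0.94, -0.003], [-0.006, -0.006, -1.0]]
contact_force: [0.6, -1.6, -1.6]
grip_width: 0.363
```

```bash
python3 -m jog '[[0,0,-0.02,0.1,0.1,0.2,0.2],[0,0,-0.05,0.3,0.3,0.4,0.2],[0,0,-0.08,0.5,0.6,0.6,0.2],[0,0,-0.11,0.7,0.9,0.6,0.2],[0,0,-0.14,0.8,1,0.6,0.2],[0,0,-0.17,0.8,1,0.6,0.2]]';python3 -m jog '[[0,0,-0.03,0.1,0.3,0,0.2],[0,0,-0.06,0.2,0.6,0,0.2],[0,0,-0.09,0.34,1,0,0.2],[0,0,-0.12,0.34,1,0,0.2],[0,0,-0.15,0.34,1,0,0.2],[0,0,-0.1616,0.34,1,0,0.2],[0,0,-0.1616,0.34,1,0,0.2],[0,0,-0.1616,0.34,1,0,0.2]]'
python3 - <<'E'
from h import *
s=bot.observe();print(s["joint_pos"].round(1),s["clock"],s["eef_pos"],s["contact_force"])
c=bot.read_camera("wrist");np.savez("pics/w2.npz",**c);cv2.imwrite("pics/w2.png",c["pixels"][:,:,::-1])
c=bot.read_camera("top");np.savez("pics/t2.npz",**c)
E
```

```text
clock: 5.03
eef_pos: [0.5811, -0.0528, 0.1996]
tcp_rot: [[-0.759, 0.652, -0.002], [0.652, 0.759, 0.0], [0.002, -0.001, -1.0]]
contact_force: [-0.6, -0.9, -1.0]
grip_width: 0.367
clock: 6.02
eef_pos: [0.6313, 0.0952, 0.2004]
tcp_rot: [[0.149, 0.989, -0.001], [0.989, -0.149, -0.0], [-0.0, -0.001, -1.0]]
contact_force: [0.2, -0.6, -1.1]
grip_width: 0.37
[  8.6  22.9   0.3  67.4   0.  107.1] 6.025 [0.63132602 0.09521614 0.20044145] [ 0.19486643 -0.61521898 -1.08725494]
```

View pics/w2.png

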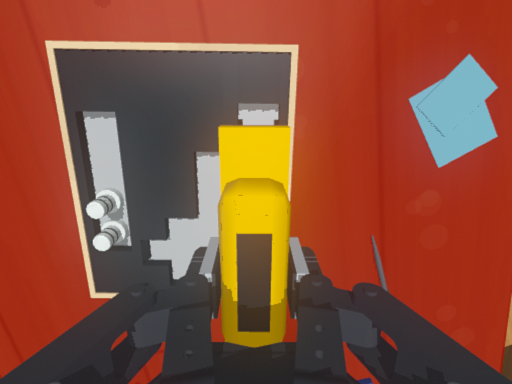

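The wrist view shows the sander in hand, tail end at row 126 across columns 219–290. Behind it the cutout's +y end shows at columns 239–278, row 104. Tray corners are at (47,43), (298,46) and (92,298), and the trough dogs' tops at (96,210) and (103,241).

```bash
cat > t.py <<'E'
from h import *
c=dict(np.load("pics/w2.npz"));H=hsv(c);h,s,v=H[...,0],H[...,1],H[...,2]
red=((h<6)|(h>174))&(s>150)
def line(pts,z):
    P=ray(c,pts,z)[:,:2].astype(np.float32);l=cv2.fitLine(P,cv2.DIST_HUBER,0,1e-4,1e-4).ravel()
    d=l[:2]*np.sign(l[:2]@[1,1] if abs(l[0])<abs(l[1]) else l[0]);return l[2:],d,np.degrees(np.arctan2(d[1],d[0]))
# outer rim edges: first non-red going inward
L=[(np.argmax(~red[y,20:])+20,y) for y in range(60,280,4)]
T=[(x,np.argmax(~red[20:,x])+20) for x in range(60,290,4)]
R=[(340-np.argmax(~red[y,340:200:-1]),y) for y in range(55,115,3)]
ls={n:line(p,.036) for n,p in zip("LTR",(L,T,R))}
for n in ls:print(n,ls[n])
def isect(a,b): t=np.linalg.solve(np.c_[a[1],-b[1]],b[0]-a[0]);return a[0]+t[0]*a[1]
A,B=isect(ls["L"],ls["T"]),isect(ls["R"],ls["T"]);print("corners",A,B,np.linalg.norm(A-B))
ux=(B-A)/np.linalg.norm(B-A);uy=np.array([-ux[1],ux[0]]);C=(A+B)/2-.141*uy
print("tray centre",C,"yaw",np.degrees(np.arctan2(ux[1],ux[0])))
tf=lambda X:np.c_[(np.atleast_2d(X)[:,:2]-C)@ux,(np.atleast_2d(X)[:,:2]-C)@uy]*1000
# sander cutout end: dark foam -> grey
g=(s<60)&(v>90)
for y in range(106,124,3):
    xs=np.where(g[y,225:288])[0]+225; print(y,xs.min(),xs.max(),tf(ray(c,[[xs.min()-.5,y],[xs.max()+.5,y]],.034)).round(1).tolist())
ys=[np.argmax(g[90:125,x])+90 for x in range(244,275,5)];print(ys,tf(ray(c,[[258,np.median(ys)-.5]],.034)))
c0=c;c=dict(np.load("pics/top0.npz"))
H=hsv(c);m=(H[...,1]<70)&(H[...,2]>110);m[:160]=0;m[245:]=0;m[:,:190]=0;m[:,285:]=0
for k in blobs(m,30):
    P=tf(ray(c,k[:,0],.027));print("blob tray mm",P.min(0),P.max(0),(P.min(0)+P.max(0))/2)
E
python3 t.py
python3 - <<'E'
from h import *
c=dict(np.load("pics/w2.npz"));H=hsv(c);m=(H[...,0]>20)&(H[...,0]<35)&(H[...,1]>150)
r=m[135:170]; print([ (y,np.where(m[y])[0].min(),np.where(m[y])[0].max()) for y in (124,126,128,135,150,165)])
E
```

```text
L (array([0.41891247, 0.13136694], dtype=float32), array([0.35339475, 0.93547428]), np.float64(69.30490551335267))
T (array([0.6063223, 0.2337646], dtype=float32), array([ 0.9927596 , -0.12011813], dtype=float32), np.float32(-6.8989196))
R (array([0.72187585, 0.1799229 ], dtype=float32), array([-0.06027781,  0.99818164]), np.float64(93.4557590900478))
corners [0.46409618 0.25097313] [0.71945105 0.22007668] 0.25721722550977055
tray centre [0.57483696 0.0955458 ] yaw -6.89892017197895
106 225 282 [[28.1, 78.7], [85.8, 77.0]]
109 225 278 [[27.9, 75.8], [81.8, 74.2]]
112 225 278 [[27.7, 72.9], [81.8, 71.4]]
115 225 278 [[27.6, 70.0], [81.7, 68.4]]
118 238 278 [[40.5, 66.7], [81.7, 65.5]]
121 242 274 [[44.4, 63.7], [77.7, 62.7]]
[np.int64(90), np.int64(90), np.int64(90), np.int64(90), np.int64(90), np.int64(90), np.int64(90)] [[61.76630512 93.18448054]]
blob tray mm [-129.39637093  -78.99925065] [-81.61451447  74.45955282] [-105.5054427    -2.26984891]
blob tray mm [ -74.85941396 -129.2647731 ] [24.80488472 30.79650001] [-25.02726462 -49.23413654]
blob tray mm [ 34.0620195  -96.00252748] [82.30074495 77.07666509] [58.18138222 -9.4629312 ]Traceback (most recent call last):
  File "<stdin>", line 3, in <module>
    return umr_minimum(a, axis, None, out, keepdims, initial, where)
ValueError: zero-size array to reduction operation minimum which has no identity
```

Run:
```python
from h import *
c=dict(np.load("pics/w2.npz"));H=hsv(c)
print(H[60,40:62].tolist());print(H[60,284:306].tolist())
print(H[95:130:2,250].tolist())
print(H[110,228:246].tolist()); print(H[110,270:300].tolist())
for n in("w1","w2"):
  c=dict(np.load(f"pics/{n}.npz"));print(-c["R"].T@c["t"],c["R"],c["fx"],c["fy"],c["cx"],c["cy"])
c=dict(np.load("pics/w2.npz"))
print(ray(c,[[47,43],[298,46],[92,298]],.036))
```

```text
[[4, 201, 166], [4, 202, 164], [4, 199, 165], [5, 199, 169], [5, 198, 170], [5, 197, 173], [5, 201, 174], [5, 186, 177], [12, 120, 202], [19, 71, 229], [19, 68, 231], [19, 69, 230], [19, 68, 231], [19, 68, 232], [19, 70, 231], [17, 90, 161], [12, 74, 93], [177, 40, 71], [172, 40, 70], [177, 40, 71], [175, 43, 72], [177, 39, 72]]
[[0, 31, 106], [0, 34, 106], [0, 33, 107], [178, 33, 107], [178, 34, 106], [178, 32, 103], [10, 54, 122], [19, 78, 209], [19, 71, 231], [19, 70, 233], [19, 70, 232], [19, 69, 232], [19, 69, 232], [13, 101, 214], [7, 159, 188], [6, 181, 182], [5, 178, 182], [6, 179, 182], [6, 184, 180], [6, 185, 179], [5, 184, 179], [5, 187, 179]]
[[7, 35, 96], [8, 39, 97], [6, 39, 99], [9, 44, 99], [5, 26, 117], [11, 14, 142], [11, 14, 141], [9, 18, 142], [30, 1, 196], [0, 0, 201], [0, 0, 201], [0, 1, 201], [0, 1, 201], [10, 4, 202], [0, 1, 201], [17, 102, 175], [25, 255, 226], [25, 255, 244]]
[[8, 48, 96], [8, 47, 97], [8, 47, 98], [8, 49, 98], [9, 49, 99], [10, 54, 100], [9, 54, 100], [9, 52, 99], [10, 57, 99], [12, 71, 93], [9, 27, 122], [6, 8, 156], [12, 8, 159], [8, 6, 1
[... 408 characters left out ...]
 89, 221], [9, 150, 187], [6, 189, 178], [6, 191, 178], [6, 188, 179], [6, 188, 178]]
[ 0.38601957 -0.22910815  0.3882218 ] [[-3.28114932e-01  9.44637800e-01 -1.36119467e-04]
 [ 9.00773959e-01  3.12922453e-01  3.01140851e-01]
 [ 2.84511626e-01  9.86861971e-02 -9.53579661e-01]] 297.33375184462807 297.33375184462807 253.61156941170438 194.34182114154794
[0.64232892 0.17188626 0.34257921] [[ 0.98888886 -0.14864257 -0.00205205]
 [-0.14100724 -0.9422848   0.30367138]
 [-0.04707212 -0.30000789 -0.95277462]] 297.33375184462807 297.33375184462807 253.61156941170438 194.34182114154794
[[ 0.4586835   0.25031122  0.036     ]
 [ 0.68976437  0.21293996  0.036     ]
 [ 0.41261789 -0.02664912  0.036     ]]
```

```bash
sed -i 's/^red=.*/red=~((h>14)\&(h<24)\&(s>55)\&(s<125)\&(v>190))/; s/^g=.*/g=(s<30)\&(v>118)/; s/\[:,:2\].astype(np.float32);l=/[:,:2].astype(np.float32)\n    l=/' t.py
cat >> t.py <<'E'
c=c0
np.savez("tray.npz",C=C,ux=ux,uy=uy)
H=hsv(c);m=(H[...,0]>20)&(H[...,0]<35)&(H[...,1]>150)
s_=bot.observe();print("tcp in tray",tf(s_["eef_pos"]),s_["eef_pos"]);zb=s_["eef_pos"][2]-.0205
for y in range(126,172,8):
    xs=np.where(m[y])[0]; print("sander row",y,xs.min(),xs.max(),tf(ray(c,[[xs.min()-.5,y],[xs.max()+.5,y]],zb+.014)).round(1).tolist())
y0=np.argmax(m[:,255]);print("tail row",y0,tf(ray(c,[[255,y0-.5]],zb+.014)))
E
python3 t.py
```

```text
L (array([0.4373693 , 0.12860765], dtype=float32), array([0.1635696 , 0.98653179]), np.float64(80.58585030889297))
T (array([0.58426225, 0.23105107], dtype=float32), array([ 0.9865903, -0.1632162], dtype=float32), np.float32(-9.393626))
R (array([0.6836356 , 0.18039091], dtype=float32), array([0.16353785, 0.98653704]), np.float64(80.58769435393468))
corners [0.45782285 0.25196853] [0.68915687 0.21369787] 0.2344783015153104
tray centre [0.55047638 0.09372396] yaw -9.393625749591168
106 239 278 [[62.3, 85.8], [102.1, 86.4]]
109 239 277 [[62.3, 82.9], [101.2, 83.5]]
112 238 278 [[61.3, 80.0], [102.3, 80.6]]
115 238 278 [[61.3, 77.1], [102.4, 77.7]]
118 238 277 [[61.3, 74.2], [101.5, 74.8]]
121 242 273 [[65.3, 71.3], [97.6, 71.8]]
[np.int64(104), np.int64(104), np.int64(104), np.int64(104), np.int64(104), np.int64(104), np.int64(104)] [[81.64047589 88.44910085]]
blob tray mm [-102.84382826  -78.31094452] [-60.10206999  75.64805753] [-81.47294912  -1.33144349]
blob tray mm [ -46.83735262 -124.2064993 ] [47.71383567 36.66711021] [  0.43824153 -43.76969454]
blob tray mm [ 61.00848037 -87.78917066] [103.2049474   85.66931693] [82.10671388 -1.05992686]
tcp in tray [[79.75114796 14.68710231]] [0.63155526 0.09519744 0.2009416 ]
sander row 126 219 288 [[60.6, 79.6], [94.7, 80.1]]
sander row 134 218 289 [[60.1, 75.7], [95.4, 76.3]]
sander row 142 219 289 [[60.5, 71.8], [95.6, 72.4]]
sander row 150 219 289 [[60.4, 67.9], [95.8, 68.4]]
sander row 158 220 288 [[60.8, 63.8], [95.5, 64.4]]
sander row 166 220 288 [[60.7, 59.7], [95.7, 60.3]]
tail row 126 [[78.41304313 80.08401001]]
```

```bash
python3 -m jog '[[0,0,0,0.018,-0.003,-0.3,0.2],[0,0,0,0.018,-0.003,-0.7,0.2],[0,0,0,0.018,-0.003,-0.84,0.2],[0,0,0,0.018,-0.003,-0.84,0.2],[0,0,0,0.018,-0.003,-0.84,0.2]]'
cat > u.py <<'E'
from h import *
import sys
T=np.load("tray.npz");tf=lambda X:np.c_[(np.atleast_2d(X)[:,:2]-T["C"])@T["ux"],(np.atleast_2d(X)[:,:2]-T["C"])@T["uy"]]*1000
s_=bot.observe();c=bot.read_camera("wrist");np.savez(sys.argv[1]+".npz",**c);cv2.imwrite(sys.argv[1]+".png",c["pixels"][:,:,::-1])
x=s_["tcp_rot"][:,0]
print("tcp",s_["eef_pos"],tf(s_["eef_pos"]),"tool x yaw",np.degrees(np.arctan2(x[1],x[0])),s_["contact_force"],s_["clock"])
H=hsv(c);m=(H[...,0]>20)&(H[...,0]<35)&(H[...,1]>150);zb=s_["eef_pos"][2]-.0205
x0=255;y0=np.argmax(m[:,x0]);print("tail",y0,tf(ray(c,[[x0,y0-.5]],zb+.014)))
for y in range(y0+3,y0+40,9):
    xs=np.where(m[y])[0]; print("sander",y,xs.min(),xs.max(),tf(ray(c,[[xs.min()-.5,y],[xs.max()+.5,y]],zb+.014)).round(1).tolist())
g=(H[...,1]<35)&(H[...,2]>118)
for y in range(y0-40,y0,4):
    xs=np.where(g[y,200:310])[0]+200
    if len(xs)>5:print("cut",y,xs.min(),xs.max(),tf(ray(c,[[xs.min()-.5,y],[xs.max()+.5,y]],.034)).round(1).tolist())
E
python3 u.py pics/w3
```

```text
clock: 6.75
eef_pos: [0.6356, 0.095, 0.0767]
tcp_rot: [[0.15, 0.989, 0.002], [0.989, -0.15, 0.0], [0.001, 0.002, -1.0]]
contact_force: [0.1, 0.2, -2.2]
grip_width: 0.368
tcp [0.63557486 0.09499888 0.07673616] [[83.74925519 15.14726753]] tool x yaw 81.36813885670539 [ 0.08804325  0.18377862 -2.20555455] 6.75
tail 126 [[82.72613531 80.5074057 ]]
sander 129 218 290 [[64.4, 78.6], [100.2, 79.1]]
sander 138 218 290 [[64.3, 74.2], [100.4, 74.7]]
sander 147 219 289 [[64.7, 69.8], [100.1, 70.2]]
sander 156 219 289 [[64.6, 65.2], [100.3, 65.7]]
sander 165 219 289 [[64.5, 60.6], [100.6, 61.1]]
cut 106 223 252 [[63.4, 88.7], [81.3, 88.9]]
cut 110 222 285 [[62.8, 86.4], [101.1, 86.9]]
cut 114 222 285 [[62.7, 84.1], [101.2, 84.6]]
cut 118 222 285 [[62.7, 81.8], [101.3, 82.3]]
cut 122 222 285 [[62.7, 79.4], [101.4, 79.9]]
```

```bash
python3 -m jog '[[0,0,-0.002,0.004,0.036,0,0.2],[0,0,-0.002,0.004,0.036,0,0.2],[0,0,-0.002,0.004,0.036,-0.08,0.2],[0,0,-0.002,0.004,0.036,-0.16,0.2],[0,0,-0.002,0.004,0.036,-0.16,0.2]]'; python3 -m jog '[[0,0,0,0,0,-0.02,0.2],[0,0,0,0,0,-0.04,0.2],[0,0,0,0,0,-0.06,0.2],[0,0,0,0,0,-0.07,0.2],[0,0,0,0,0,-0.07,0.2]]'
```

```text
clock: 7.42
eef_pos: [0.6351, 0.1, 0.05]
tcp_rot: [[0.163, 0.987, -0.0], [0.987, -0.163, -0.001], [-0.001, -0.0, -1.0]]
contact_force: [1.8, -0.4, -2.0]
grip_width: 0.365
clock: 8.05
eef_pos: [0.6355, 0.1005, 0.0425]
tcp_rot: [[0.162, 0.987, 0.001], [0.987, -0.162, 0.0], [0.001, 0.001, -1.0]]
contact_force: [-2.9, -0.2, 12.7]
grip_width: 0.365
```

```bash
python3 -m jog '[[0,0,0,0,0,-0.01,0.2],[0,0,0,0,0,-0.02,0.2],[0,0,0,0,0,-0.02,0.2]]'; python3 -m jog '[[0,0,0,0,0,-0.01,0.2],[0,0,0,0,0,-0.015,0.2],[0,0,0,0,0,-0.015,0.2]]'
```

```text
clock: 8.43
eef_pos: [0.6355, 0.1005, 0.0425]
tcp_rot: [[0.162, 0.987, 0.002], [0.987, -0.162, 0.001], [0.001, 0.002, -1.0]]
contact_force: [-10.3, -1.7, 34.2]
grip_width: 0.366
clock: 8.8
eef_pos: [0.6356, 0.1005, 0.0424]
tcp_rot: [[0.162, 0.987, 0.003], [0.987, -0.162, 0.001], [0.001, 0.003, -1.0]]
contact_force: [-16.0, -3.2, 49.2]
grip_width: 0.364
```

```bash
python3 -m jog '[[0,0,0,0,0,0.025,0.2],[0,0,0,0,0,0.035,0.6],[0,0,0,0,0,0.035,0.6],[0,0,0,0,0,0.06,0.6],[0,0,0,0,0,0.4,0.6],[0,0,0,0,0,0.8,0.6],[0,0,0,0,0,1,0.8],[0,0,0,0,0,1,0.8]]'
cat > q.py <<'E'
from h import *
import sys
c=dict(np.load(sys.argv[1]));b=[int(k) for k in sys.argv[2:6]];H=hsv(c);h,s,v=H[...,0],H[...,1],H[...,2]
m=(h<9)&(s>140)|(h>172)&(s>140);m=~m;M=np.zeros_like(m);M[b[1]:b[3],b[0]:b[2]]=m[b[1]:b[3],b[0]:b[2]]
def rect(k,z):
    P=ray(c,k[:,0],z)[:,:2].astype(np.float32);r=cv2.minAreaRect(P);B=cv2.boxPoints(r);e=max(B[1]-B[0],B[2]-B[1],key=np.linalg.norm)
    print(np.round(r[0],4),np.round(r[1],4),"ang",np.degrees(np.arctan2(e[1],e[0])).round(1))
bl=(s<40)&(v>120)
K=max(blobs(M),key=cv2.contourArea);rect(K,.012)
op=cv2.morphologyEx((M&~bl).astype(np.uint8),cv2.MORPH_OPEN,np.ones((7,7)))
print("stock");rect(max(blobs(op),key=cv2.contourArea),.018)
op=cv2.morphologyEx((M&bl).astype(np.uint8),cv2.MORPH_OPEN,np.ones((3,3)))
print("blade");rect(max(blobs(op),key=cv2.contourArea),.010)
E
python3 q.py pics/w1.npz 50 90 180 210
```

```text
clock: 9.8
eef_pos: [0.637, 0.1006, 0.1886]
tcp_rot: [[0.163, 0.987, 0.005], [0.987, -0.163, 0.001], [0.002, 0.005, -1.0]]
contact_force: [-0.3, 0.6, -0.4]
grip_width: 0.798
[ 0.5191 -0.377 ] [0.0955 0.1318] ang -12.2
stock
[ 0.4702 -0.365 ] [0.0932 0.0341] ang 77.8
blade
[ 0.5293 -0.4122] [0.0255 0.0978] ang -12.4
```

Run:
```python
from h import *
for n in("top","wrist"):
  c=bot.read_camera(n);np.savez(f"pics/{n}4.npz",**c)
  im=c["pixels"][:,:,::-1]
  if n=="top":
    a=cv2.resize(im[140:260,165:310],None,fx=3.2,fy=3.2,interpolation=cv2.INTER_CUBIC)
  else: b=cv2.resize(im[:,:],(336,252))
p=np.zeros((600,800,3),np.uint8);p[:a.shape[0],:a.shape[1]]=a;p[600-252+0:600,464:800]=b
cv2.imwrite("pics/v4.png",p)
print(bot.observe()["eef_pos"],bot.observe()["joint_pos"])
```

```text
[0.63474516 0.10025607 0.18487892] [ 8.97505952e+00  2.37477163e+01 -5.49210797e-01  6.57445737e+01
  9.44662736e-04  1.08334593e+02]
```

View pics/v4.png

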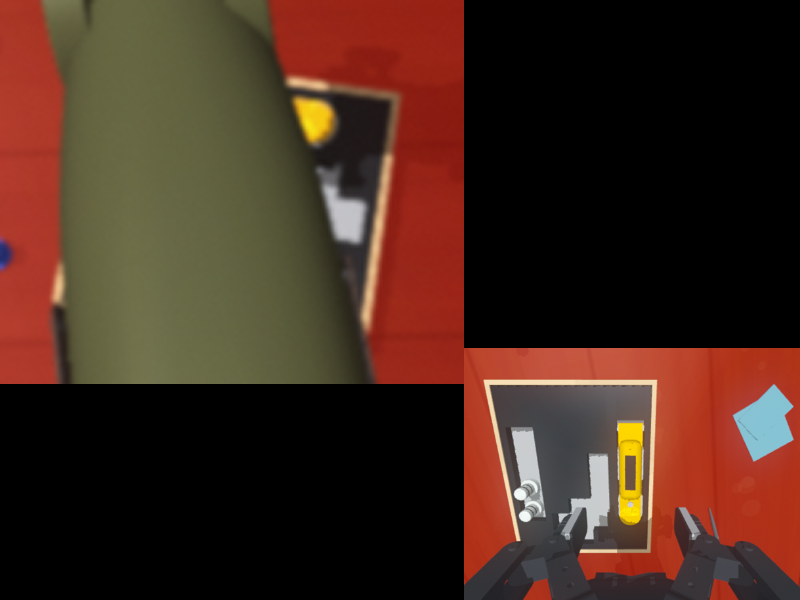

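The wrist inset shows the sander lying straight in its cutout on the right of the tray, level with nothing under it. Next is the square.

```bash
python3 -m jog '[[0,0,0,-0.13,-0.38,0,0.8],[0,0,0,-0.27,-0.78,0,0.8]]' >/dev/null; python3 -m jog '[[0,0,0,-0.13,-0.39,0,0.8],[0,0,0,-0.27,-0.78,0,0.8]]'>/dev/null; python3 -m jog '[[0,0,0,-0.13,-0.39,0,0.8],[0,0,0,-0.27,-0.78,0,0.8]]'>/dev/null; python3 -m jog '[[0,0,-0.008,-0.14,-0.4,0,0.8],[0,0,-0.008,-0.28,-0.77,0,0.8],[0,0,-0.008,-0.28,-0.77,0,0.8],[0,0,-0.008,-0.28,-0.77,0,0.8]]';python3 - <<'E'
from h import *
s=bot.observe();c=bot.read_camera("wrist");np.savez("pics/w5.npz",**c);cv2.imwrite("pics/w5.png",c["pixels"][:,:,::-1])
x=s["tcp_rot"][:,0];print(s["eef_pos"],np.degrees(np.arctan2(x[1],x[0])),s["clock"],-c["R"].T@c["t"])
E
```

```text
clock: 11.15
eef_pos: [0.471, -0.3645, 0.1838]
tcp_rot: [[0.213, 0.977, -0.002], [0.977, -0.213, 0.002], [0.002, -0.003, -1.0]]
contact_force: [-0.4, 0.3, 0.2]
grip_width: 0.801
[ 0.47095073 -0.364494    0.18376971] 77.71495198883642 11.15 [ 0.48704218 -0.28910627  0.3260466 ]
```

View pics/w5.png

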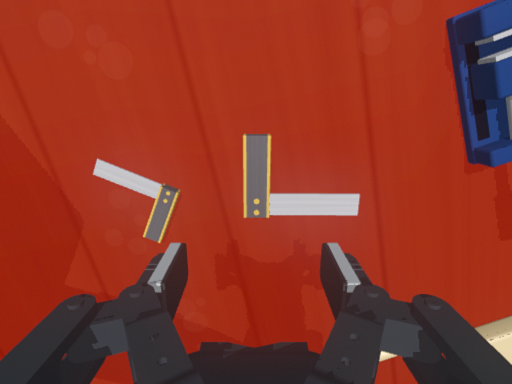

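The wrist view shows the large square straight in front of me: stock columns 243–271, rows 134–217; blade out to (359,205). The smaller square is at left.

```bash
python3 q.py pics/w5.npz 225 120 380 230
```

```text
[ 0.5207 -0.3776] [0.0939 0.1298] ang -12.2
stock
[ 0.4725 -0.3662] [0.0914 0.0291] ang 77.1
blade
[ 0.5281 -0.4121] [0.0239 0.0999] ang -12.2
```

```bash
python3 -m jog '[[0,0,0,0,0,-0.4,0.8],[0,0,0,0,0,-0.8,0.8],[0,0,0,0,0,-1,0.8]]'>/dev/null; python3 -m jog '[[0,0,0,0,0,-0.12,0.8],[0,0,0,0,0,-0.212,0.8],[0,0,0,0,0,-0.212,0.8],[0,0,0,0,0,-0.212,0.15],[0,0,0,0,0,-0.212,0.15],[0,0,0,0,0,-0.212,0.15],[0,0,0,0,0,-0.212,0.15],[0,0,0,0,0,-0.212,0.15]]' 70; python3 -m jog '[[0,0,0,0,0,0.1,0.15],[0,0,0,0,0,0.4,0.15],[0,0,0,0,0,0.7,0.15],[0,0,0,0,0,0.7,0.15]]'
```

```text
clock: 12.58
eef_pos: [0.4728, -0.3659, 0.0052]
tcp_rot: [[0.212, 0.977, 0.002], [0.977, -0.212, -0.001], [-0.001, 0.002, -1.0]]
contact_force: [-0.2, 0.7, 6.3]
grip_width: 0.309
clock: 13.08
eef_pos: [0.4743, -0.3672, 0.1134]
tcp_rot: [[0.212, 0.977, 0.006], [0.977, -0.212, -0.005], [-0.003, 0.007, -1.0]]
contact_force: [0.7, 0.1, -4.2]
grip_width: 0.307
```

Run:
```python
from h import *
T=np.load("tray.npz");tf=lambda X:np.c_[(np.atleast_2d(X)[:,:2]-T["C"])@T["ux"],(np.atleast_2d(X)[:,:2]-T["C"])@T["uy"]]*1000
c=dict(np.load("pics/wrist4.npz"));H=hsv(c);h,s,v=H[...,0],H[...,1],H[...,2]
print("bench corner check")
w=((h>14)&(h<24)&(s>55)&(s<125)&(v>190));w[:,310:]=0
k=max(blobs(w),key=cv2.contourArea);P=tf(ray(c,k[:,0],.036));print("rim",P.min(0),P.max(0))
g=(s<35)&(v>118);g[:140]=0;g[:, :40]=0;g[290:]=0;g[:,232:]=0
for k in blobs(g,60):
    P=tf(ray(c,k[:,0],.034));Q=k[:,0]
    print("blob",Q.min(0),Q.max(0),P.min(0).round(1),P.max(0).round(1))
for y in range(160,292,6):
    xs=np.where(g[y,130:232])[0]+130
    if len(xs):print(y,xs.min(),xs.max(),tf(ray(c,[[xs.min()-.5,y],[xs.max()+.5,y]],.034)).round(1).tolist())
```

```text
bench corner check
rim [-117.88071299 -114.67489879] [117.68901484 141.15536968]
blob [144 161] [222 289] [ -40.  -110.7] [47.8 39.3]
blob [ 75 140] [124 264] [-108.4  -77.9] [-61.4  60.1]
166 190 219 [[17.7, 34.2], [47.9, 34.2]]
172 191 219 [[18.3, 28.0], [47.7, 28.0]]
178 191 219 [[17.9, 21.7], [47.5, 21.7]]
184 191 219 [[17.5, 15.3], [47.3, 15.3]]
190 192 220 [[18.1, 8.9], [48.1, 8.9]]
196 192 220 [[17.7, 2.4], [47.9, 2.4]]
202 193 220 [[18.4, -4.3], [47.7, -4.2]]
208 193 220 [[17.9, -10.9], [47.5, -10.9]]
214 194 220 [[18.6, -17.7], [47.2, -17.7]]
220 194 221 [[18.2, -24.6], [48.1, -24.6]]
226 193 221 [[16.7, -31.6], [47.9, -31.5]]
232 163 221 [[-16.2, -38.6], [47.6, -38.6]]
238 163 221 [[-16.9, -45.8], [47.4, -45.8]]
244 164 221 [[-16.5, -53.0], [47.2, -53.0]]
250 162 218 [[-19.3, -60.4], [43.6, -60.4]]
256 144 218 [[-40.0, -67.8], [43.4, -67.8]]
262 145 217 [[-39.8, -75.4], [42.0, -75.4]]
268 156 218 [[-28.2, -83.0], [42.8, -83.0]]
274 152 197 [[-33.5, -90.8], [18.7, -90.8]]
280 149 196 [[-37.8, -98.7], [17.1, -98.6]]
286 153 197 [[-34.0, -106.6], [17.8, -106.6]]
```

```bash
python3 -m jog '[[0,0,0.02,0.05,0.2,0.1,0.15],[0,0,0.05,0.1,0.5,0.2,0.15],[0,0,0.08,0.15,0.85,0.2,0.15],[0,0,0.08,0.15,0.85,0.2,0.15]]' >/dev/null; python3 -m jog '[[0,0,0.03,0.05,0.3,0,0.15],[0,0,0.06,0.1,0.6,0,0.15],[0,0,0.09,0.15,0.85,0,0.15],[0,0,0.09,0.15,0.85,0,0.15]]' >/dev/null;  python3 -m jog '[[0,0,0.03,0.05,0.3,0,0.15],[0,0,0.06,0.1,0.6,0,0.15],[0,0,0.088,0.14,0.84,0,0.15],[0,0,0.088,0.14,0.84,0,0.15],[0,0,0.088,0.14,0.84,0,0.15]]'
python3 - <<'E'
from h import *
s=bot.observe();c=bot.read_camera("wrist");np.savez("pics/w6.npz",**c);cv2.imwrite("pics/w6.png",c["pixels"][:,:,::-1])
x=s["tcp_rot"][:,0];print(s["eef_pos"],np.degrees(np.arctan2(x[1],x[0])),s["clock"],-c["R"].T@c["t"],s["joint_pos"])
E
```

```text
clock: 14.7
eef_pos: [0.5374, 0.0145, 0.1381]
tcp_rot: [[-0.986, 0.166, -0.001], [0.166, 0.986, -0.001], [0.001, -0.001, -1.0]]
contact_force: [-0.5, -0.7, -3.6]
grip_width: 0.308
[0.53740921 0.01445124 0.13811123] 170.45290908125853 14.7 [0.46049746 0.02748443 0.28034186] [  1.57723721  14.61323805 -19.7651958   55.69599667  -0.05993737
  11.12432781]
```

View pics/w6.png

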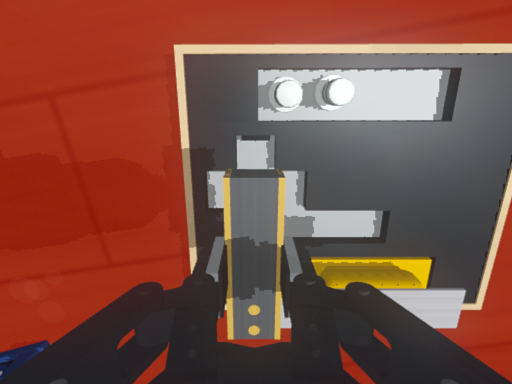

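The wrist view shows the square in hand, stock columns 224–284. The stock cutout's -x end is at columns 237–274, row 136. The finger notch spans columns 208–304, the blade channel ends at (383,224), and the trough dogs are at (288,94) and (340,91).

```bash
cat > s.py <<'E'
from h import *
import sys
T=np.load("tray.npz");tf=lambda X:np.c_[(np.atleast_2d(X)[:,:2]-T["C"])@T["ux"],(np.atleast_2d(X)[:,:2]-T["C"])@T["uy"]]*1000
c=dict(np.load(sys.argv[1]));H=hsv(c);h,s,v=H[...,0],H[...,1],H[...,2]
z=float(sys.argv[2])
g=((s<35)&(v>112));foam=~g
def runs(line,lo): 
    d=np.flatnonzero(np.diff(np.r_[0,line.astype(int),0]));return [(a+lo,b+lo-1) for a,b in zip(d[::2],d[1::2]) if b-a>4]
for y in map(int,sys.argv[3].split(",")):
    print("row",y,[(r,tf(ray(c,[[r[0]-.5,y],[r[1]+.5,y]],.034)).round(1).tolist()) for r in runs(g[y,190:470],190)])
for x in map(int,sys.argv[4].split(",")):
    print("col",x,[(r,tf(ray(c,[[x,r[0]-.5],[x,r[1]+.5]],.034)).round(1).tolist()) for r in runs(g[60:260,x],60)])
ye=(h>18)&(h<32)&(s>140)&(v>100)
for y in map(int,sys.argv[5].split(",")):
    xs=np.where(ye[y,200:320])[0]+200;
    if len(xs):print("stock row",y,xs.min(),xs.max(),tf(ray(c,[[xs.min()-.5,y],[xs.max()+.5,y]],z)).round(1).tolist())
E
python3 s.py pics/w6.npz .152 142,150,160,180,190,200,218,225,232 242,255,268,215,298,330,360 174,180,190,200,210,300,325
```

```text
row 142 [((np.int64(237), np.int64(273)), [[-45.4, -94.7], [-45.4, -64.2]]), ((np.int64(363), np.int64(416)), [[-45.2, 9.0], [-45.1, 53.3]])]
row 150 [((np.int64(237), np.int64(273)), [[-38.9, -94.8], [-38.8, -64.1]])]
row 160 [((np.int64(237), np.int64(273)), [[-30.5, -95.0], [-30.4, -64.0]])]
row 180 [((np.int64(207), np.int64(222)), [[-13.2, -121.0], [-13.2, -107.3]]), ((np.int64(233), np.int64(238)), [[-13.1, -98.7], [-13.1, -93.6]]), ((np.int64(240), np.int64(277)), [[-13.1, -92.7], [-13.1, -60.2]]), ((np.int64(286), np.int64(303)), [[-13.1, -53.4], [-13.0, -38.0]])]
row 190 [((np.int64(208), np.int64(222)), [[-4.3, -120.6], [-4.2, -107.6]]), ((np.int64(241), np.int64(248)), [[-4.2, -92.0], [-4.2, -85.1]]), ((np.int64(250), np.int64(277)), [[-4.2, -84.2], [-4.1, -60.0]]), ((np.int64(285), np.int64(302)), [[-4.1, -54.0], [-4.1, -38.4]])]
row 200 [((np.int64(209), np.int64(222)), [[4.9, -120.2], [4.9, -107.9]]), ((np.int64(252), np.int64(258)), [[4.9, -82.6], [4.9, -76.4]]), ((np.int64(262), np.int64(277)), [[4.9, -73.8], [5.0, -59.8]]), ((np.int64(285), np.int64(302)), [[5.0, -53
[... 1401 characters left out ...]
4(132)), [[-61.7, -19.0], [-53.0, -18.3]]), ((np.int64(210), np.int64(236)), [[13.9, -13.3], [40.1, -11.4]])]
col 360 [((np.int64(60), np.int64(67)), [[-107.5, 0.4], [-101.9, 0.9]]), ((np.int64(69), np.int64(120)), [[-101.2, 1.0], [-62.4, 5.1]]), ((np.int64(122), np.int64(140)), [[-61.7, 5.2], [-46.5, 6.8]]), ((np.int64(210), np.int64(236)), [[13.9, 13.1], [40.1, 15.9]])]
stock row 180 224 283 [[-44.2, -93.8], [-44.2, -67.0]]
stock row 190 224 283 [[-39.5, -93.9], [-39.5, -66.9]]
stock row 200 225 283 [[-34.8, -93.6], [-34.7, -66.8]]
stock row 210 224 282 [[-29.9, -94.3], [-29.9, -67.1]]
stock row 300 227 279 [[19.0, -94.3], [19.0, -67.3]]
stock row 325 228 279 [[34.5, -94.3], [34.5, -66.9]]
```

```bash
python3 -m jog '[[0,0,0.0005,-0.011,0.008,-0.3,0.15],[0,0,0.0005,-0.011,0.008,-0.6,0.15],[0,0,0.0005,-0.011,0.008,-0.6,0.15],[0,0,0.0005,-0.011,0.008,-0.6,0.15]]'
python3 - <<'E'
from h import *
s=bot.observe();c=bot.read_camera("wrist");np.savez("pics/w7.npz",**c);cv2.imwrite("pics/w7.png",c["pixels"][:,:,::-1])
print(s["eef_pos"],s["contact_force"])
E
python3 s.py pics/w7.npz .062 100,110,120,130,140,150,160,170 255,200,210,305,310,400 180,190,200,210,220,300,325
```

```text
clock: 15.25
eef_pos: [0.537, 0.0162, 0.05]
tcp_rot: [[-0.987, 0.161, 0.001], [0.161, 0.987, -0.0], [-0.001, 0.0, -1.0]]
contact_force: [0.2, 0.3, -3.2]
grip_width: 0.308
[0.53702628 0.01616017 0.04998503] [ 0.18788855  0.25524349 -3.17332636]
row 100 [((np.int64(258), np.int64(284)), [[-78.8, -77.1], [-78.9, -63.4]]), ((np.int64(288), np.int64(360)), [[-78.9, -61.9], [-79.0, -24.9]]), ((np.int64(363), np.int64(368)), [[-79.0, -23.9], [-79.0, -20.9]]), ((np.int64(371), np.int64(469)), [[-79.0, -19.8], [-79.1, 30.3]])]
row 110 [((np.int64(258), np.int64(292)), [[-74.0, -77.1], [-74.0, -59.2]]), ((np.int64(297), np.int64(469)), [[-74.0, -57.1], [-74.2, 31.4]])]
row 120 [((np.int64(257), np.int64(469)), [[-69.0, -77.5], [-69.2, 32.5]])]
row 130 [((np.int64(257), np.int64(469)), [[-63.9, -77.5], [-64.2, 33.6]])]
row 140 [((np.int64(355), np.int64(432)), [[-58.9, -25.8], [-59.0, 15.3]])]
row 150 [((np.int64(399), np.int64(405)), [[-53.6, -1.9], [-53.6, 1.9]])]
row 160 [((np.int64(226), np.int64(231)), [[-48.0, -94.1], [-48.0, -90.9]]), ((np.int64(275), np.int64(281)), [[-48.1, -67.8], [-4
[... 362 characters left out ...]
)), [[-21.5, -49.9], [4.9, -48.4]])]
col 310 [((np.int64(60), np.int64(131)), [[-97.7, -51.6], [-63.2, -49.6]]), ((np.int64(207), np.int64(257)), [[-21.5, -47.1], [10.9, -45.1]])]
col 400 [((np.int64(60), np.int64(132)), [[-97.8, -7.8], [-62.8, -2.5]]), ((np.int64(135), np.int64(151)), [[-61.8, -2.3], [-52.8, -0.9]])]
stock row 180 223 284 [[-44.3, -93.0], [-44.4, -65.0]]
stock row 190 223 284 [[-39.6, -93.2], [-39.7, -64.8]]
stock row 200 224 283 [[-34.8, -92.8], [-34.9, -65.1]]
stock row 210 225 282 [[-29.9, -92.5], [-29.9, -65.4]]
stock row 220 225 282 [[-24.8, -92.7], [-24.9, -65.3]]
stock row 300 226 279 [[19.8, -93.4], [19.8, -65.4]]
stock row 325 228 279 [[35.6, -92.7], [35.5, -65.0]]
```

View pics/w7.png

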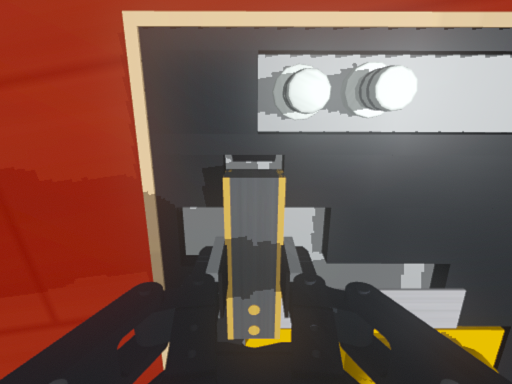

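```bash
python3 -m jog '[[0,0,0,-0.01,0.002,-0.05,0.15],[0,0,0,-0.01,0.002,-0.1,0.15],[0,0,0,-0.01,0.002,-0.13,0.15],[0,0,0,-0.01,0.002,-0.13,0.15]]'; python3 -m jog '[[0,0,0,0,0,-0.02,0.15],[0,0,0,0,0,-0.04,0.15],[0,0,0,0,0,-0.04,0.15]]'
```

```text
clock: 15.8
eef_pos: [0.5356, 0.0173, 0.0294]
tcp_rot: [[-0.987, 0.16, 0.001], [0.16, 0.987, -0.0], [-0.001, 0.0, -1.0]]
contact_force: [2.6, -0.0, -4.4]
grip_width: 0.303
clock: 16.18
eef_pos: [0.5357, 0.0173, 0.0251]
tcp_rot: [[-0.987, 0.16, 0.002], [0.16, 0.987, 0.0], [-0.002, 0.0, -1.0]]
contact_force: [-4.0, -0.5, 18.1]
grip_width: 0.307
```

```bash
python3 -m jog '[[0,0,0,0,0,-0.01,0.15],[0,0,0,0,0,-0.01,0.15]]'; python3 -m jog '[[0,0,0,0,0,0.02,0.15],[0,0,0,0,0,0.02,0.45],[0,0,0,0,0,0.02,0.45],[0,0,0,0,0,0.1,0.45],[0,0,0,0,0,0.4,0.45],[0,0,0,0,0,0.7,0.45],[0,0,0,0,0,0.7,0.45]]'
python3 - <<'E'
from h import *
s=bot.observe();c=bot.read_camera("wrist");np.savez("pics/w8.npz",**c);cv2.imwrite("pics/w8.png",c["pixels"][:,:,::-1])
print(s["eef_pos"],s["clock"])
E
```

```text
clock: 16.42
eef_pos: [0.5357, 0.0174, 0.0251]
tcp_rot: [[-0.987, 0.16, 0.003], [0.16, 0.987, 0.0], [-0.002, 0.001, -1.0]]
contact_force: [-9.5, -0.2, 33.3]
grip_width: 0.303
clock: 17.3
eef_pos: [0.5378, 0.0174, 0.1311]
tcp_rot: [[-0.987, 0.16, 0.007], [0.16, 0.987, 0.0], [-0.007, 0.001, -1.0]]
contact_force: [0.5, -0.6, -0.7]
grip_width: 0.447
[0.53780819 0.01740583 0.13113388] 17.3
```

View pics/w8.png

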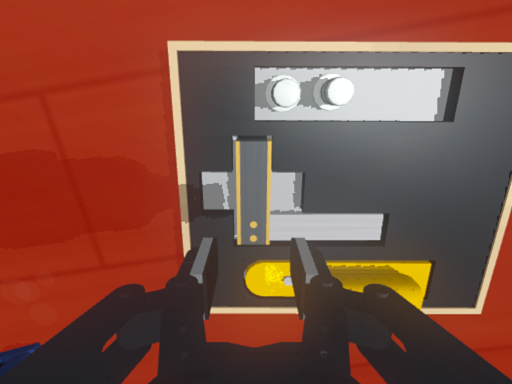

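The square lies in its cutout with the blade flat in its channel. Its stock is at columns 235–271, rows 136–245, and the sander is still in place. Next, the dogs.

```bash
python3 -m jog '[[0,0,-0.03,-0.07,0.28,0.09,0.5],[0,0,-0.06,-0.14,0.56,0.09,0.5],[0,0,-0.08,-0.2,0.84,0.09,0.5]]'>/dev/null; python3 -m jog '[[0,0,-0.03,-0.07,0.28,0,0.5],[0,0,-0.06,-0.14,0.56,0,0.5],[0,0,-0.08,-0.2,0.84,0,0.5]]' >/dev/null;python3 -m jog '[[0,0,-0.03,-0.07,0.28,0,0.5],[0,0,-0.06,-0.14,0.56,0,0.5],[0,0,-0.09,-0.2,0.85,0,0.5],[0,0,-0.09,-0.2,0.85,0,0.5],[0,0,-0.09,-0.2,0.85,0,0.5]]'
cat > d.py <<'E'
from h import *
import sys
s_=bot.observe();c=bot.read_camera("wrist");np.savez(sys.argv[1]+".npz",**c);cv2.imwrite(sys.argv[1]+".png",c["pixels"][:,:,::-1])
H=hsv(c);h,s,v=H[...,0],H[...,1],H[...,2]
x=s_["tcp_rot"][:,0];print(s_["eef_pos"],np.degrees(np.arctan2(x[1],x[0])),s_["clock"],proj(c,s_["eef_pos"]))
m=(s<45)&(v>140);m[:,:5]=0
for k in blobs(m,100,6000):
    (u,w),r=cv2.minEnclosingCircle(k); print("px",np.round([u,w,r],1),k[:,0].min(0),k[:,0].max(0),"z.02",ray(c,[[u,w]],.02).round(4)[0])
E
python3 d.py pics/w9
```

```text
clock: 18.73
eef_pos: [0.444, 0.3958, 0.139]
tcp_rot: [[0.158, 0.987, -0.002], [0.987, -0.158, -0.002], [-0.002, -0.001, -1.0]]
contact_force: [0.2, -0.1, -0.8]
grip_width: 0.498
[0.4439679  0.39581317 0.13902752] 80.92231012058726 18.725 [[255.12143698 251.61548756]]
px [307.  260.5  23.6] [300 238] [323 283] z.02 [0.4834 0.3136 0.02  ]
px [199.5 258.6  21.9] [185 238] [207 280] z.02 [0.3784 0.3324 0.02  ]
px [417. 196.  12.] [405 186] [429 207] z.02 [0.5905 0.3648 0.02  ]
px [401.7 186.4  15.9] [386 173] [417 202] z.02 [0.5767 0.3763 0.02  ]
px [335.7 189.7  19. ] [318 172] [352 206] z.02 [0.517  0.3826 0.02  ]
px [258.  184.1  17.2] [243 167] [271 201] z.02 [0.4475 0.3991 0.02  ]
```

View pics/w9.png

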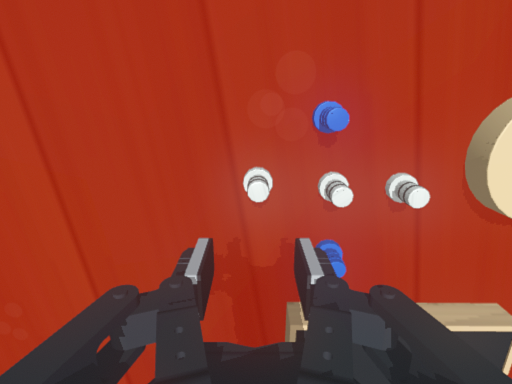

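The view shows dog A with its head at about (257,181) and top at (259,190). Dog C's head is at (402,187) and top at (417,196). The middle white dog is at (335,190), with blue dogs at (331,117) and (330,258).

Run:
```python
from h import *
T=np.load("tray.npz");tf=lambda X:np.c_[(np.atleast_2d(X)[:,:2]-T["C"])@T["ux"],(np.atleast_2d(X)[:,:2]-T["C"])@T["uy"]]*1000
c=dict(np.load("pics/w9.npz"));g=cv2.cvtColor(c["pixels"],cv2.COLOR_RGB2GRAY)
H=hsv(c)
for n,b in(("A",(240,164,275,205)),("C",(383,168,432,210))):
    x0,y0,x1,y1=b;m=((H[...,1]<60)&(H[...,2]>110))[y0:y1,x0:x1];ys,xs=np.where(m)
    print(n,"extent",xs.min()+x0,xs.max()+x0,ys.min()+y0,ys.max()+y0)
print("A top",ray(c,[[258.5,189.5]],.038),"head",ray(c,[[257.5,181.3]],.008))
print("C top",ray(c,[[417,196.5]],.038),"head",ray(c,[[402,187.5]],.008))
c=dict(np.load("pics/w8.npz"));print("trough dogs tray mm",tf(ray(c,[[286.5,92],[340.5,91]],.058)).round(1).tolist(),"heads",tf(ray(c,[[284,93.5],[331,92]],.03)).round(1).tolist())
print("trough", tf(ray(c,[[255,94],[443,94],[350,68],[350,121]],.02)).round(1).tolist(),tf(ray(c,[[255,94],[443,94],[350,68],[350,121]],.034)).round(1).tolist())
```

```text
A extent 243 272 167 201
C extent 385 429 173 207
A top [[0.44771124 0.39933073 0.038     ]] head [[0.44702607 0.39848028 0.008     ]]
C top [[0.58123845 0.37177691 0.038     ]] head [[0.58251736 0.37075181 0.008     ]]
trough dogs tray mm [[-83.1, -55.3], [-83.9, -18.5]] heads [[-82.5, -54.3], [-83.8, -18.0]]
trough [[-82.2, -76.7], [-82.8, 74.8], [-101.8, -2.1], [-61.3, 2.1]] [[-82.0, -76.7], [-82.6, 66.4], [-100.6, -6.3], [-62.3, -2.4]]
```

```bash
python3 -m jog '[[0,0,0,0.017,0.022,-0.3,0.5],[0,0,0,0.017,0.022,-0.7,0.5],[0,0,0,0.017,0.022,-0.82,0.5],[0,0,0,0.017,0.022,-0.82,0.5],[0,0,0,0.017,0.022,-0.82,0.1],[0,0,0,0.017,0.022,-0.82,0.1],[0,0,0,0.017,0.022,-0.82,0.1],[0,0,0,0.017,0.022,-0.82,0.1]]' 40; python3 -m jog '[[0,0,0,0,0,0.05,0.1],[0,0,0,0,0,0.3,0.1],[0,0,0,0,0,0.6,0.1],[0,0,0,0,0,0.6,0.1]]'; python3 d.py pics/w10
```

```text
clock: 19.77
eef_pos: [0.449, 0.4013, 0.0197]
tcp_rot: [[0.159, 0.987, 0.004], [0.987, -0.159, 0.002], [0.003, 0.003, -1.0]]
contact_force: [0.2, -0.8, 6.6]
grip_width: 0.201
clock: 20.27
eef_pos: [0.4497, 0.4024, 0.1121]
tcp_rot: [[0.159, 0.987, 0.006], [0.987, -0.159, 0.005], [0.006, 0.005, -1.0]]
contact_force: [1.4, -0.1, 0.2]
grip_width: 0.203
[0.44971197 0.40241416 0.11211509] 80.82968119613122 20.275 [[255.15490754 251.59948252]]
px [253.8 272.7  20.2] [236 253] [272 292] z.02 [0.4382 0.3328 0.02  ]
px [254.  253.   15.1] [239 244] [269 255] z.02 [0.4415 0.3523 0.02  ]
px [253.3 259.5  38.1] [217 222] [290 279] z.02 [0.4399 0.346  0.02  ]
px [426.  215.7  13.2] [413 204] [439 228] z.02 [0.591  0.3637 0.02  ]
px [408.2 203.   17.3] [391 189] [425 220] z.02 [0.5762 0.3776 0.02  ]
px [337.1 208.1  21.8] [318 188] [355 227] z.02 [0.5171 0.3826 0.02  ]
```

```bash
python3 -m jog '[[0,0,0,0.05,-0.3,0,0.1],[0,0,0,0.1,-0.7,0,0.1],[0,0,0,0.13,-1,0,0.1]]'; python3 -m jog '[[0,0,0,0.03,-0.3,0,0.1],[0,0,0,0.078,-0.583,0,0.1],[0,0,0,0.078,-0.583,0,0.1],[0,0,0,0.078,-0.583,-0.15,0.1],[0,0,0,0.078,-0.583,-0.15,0.1]]'; python3 d.py pics/w11
python3 - <<'E'
import cv2;a=cv2.imread("pics/w11.png");cv2.imwrite("pics/w11c.png",cv2.resize(a[60:384,100:420],None,fx=1.8,fy=1.8,interpolation=cv2.INTER_CUBIC))
E
```

```text
clock: 20.7
eef_pos: [0.4656, 0.2477, 0.106]
tcp_rot: [[0.16, 0.987, -0.002], [0.987, -0.16, -0.001], [-0.002, -0.002, -1.0]]
contact_force: [0.2, -0.7, -0.7]
grip_width: 0.2
clock: 21.32
eef_pos: [0.4764, 0.1626, 0.0829]
tcp_rot: [[0.159, 0.987, -0.004], [0.987, -0.159, -0.001], [-0.002, -0.004, -1.0]]
contact_force: [-0.5, -0.4, -0.0]
grip_width: 0.203
[0.4763983  0.16264432 0.08289883] 80.85323819091721 21.325 [[255.09695072 251.60113422]]
px [255.6 331.8  19.8] [240 312] [273 345] z.02 [0.4595 0.0533 0.02  ]
px [256.7 289.7  37.3] [235 253] [278 322] z.02 [0.4669 0.0945 0.02  ]
px [253.5 254.5  15.6] [238 244] [269 256] z.02 [0.4694 0.1264 0.02  ]
px [412.5 277.3  41.7] [386 239] [429 319] z.02 [0.5906 0.0867 0.02  ]
px [256.  233.   55.2] [217 186] [290 280] z.02 [0.4741 0.1441 0.02  ]
```

View pics/w11c.png

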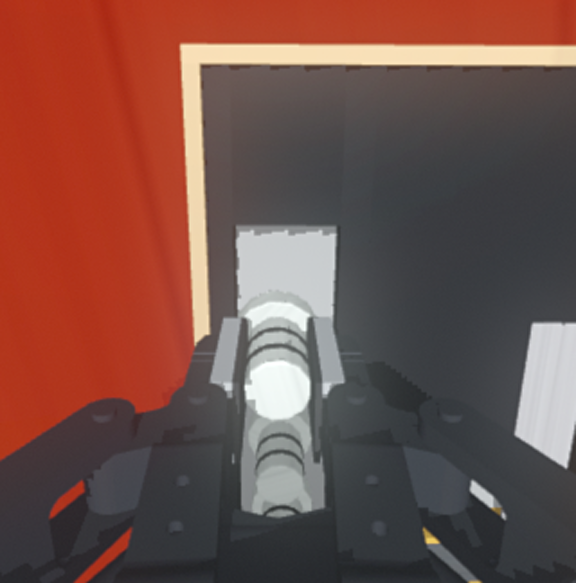

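The crop shows the dog upright between the pads, with its head centred at column 278. The trough walls are at columns 236 and 337, so the dog sits a little left of the trough's middle, and the trough's end is at row 230.

Run:
```python
from h import *
T=np.load("tray.npz");tf=lambda X:np.c_[(np.atleast_2d(X)[:,:2]-T["C"])@T["ux"],(np.atleast_2d(X)[:,:2]-T["C"])@T["uy"]]*1000
c=dict(np.load("pics/w11.npz"));f=lambda u,v:[u/1.8+100,v/1.8+60]
print("walls",tf(ray(c,[f(236,270),f(337,270),f(286,228)],.034)).round(1).tolist(),tf(ray(c,[f(236,270),f(337,270),f(286,234)],.02)).round(1).tolist())
zb=.0829-.0197
print("dog top",tf(ray(c,[f(279,390)],zb+.038)),"head far edge",tf(ray(c,[f(278,290)],zb+.01)),"tcp",tf([.4764,.1626,0]))
```

```text
walls [[-100.8, 61.0], [-62.4, 61.2], [-81.9, 77.8]] [[-102.0, 55.7], [-60.7, 55.9], [-81.7, 71.2]]
dog top [[-84.35779752  52.46106228]] head far edge [[-84.77717944  69.42338299]] tcp [[-84.32472236  55.86196686]]
```

```bash
python3 -m jog '[[0,0,0,0.018,-0.003,-0.1,0.1],[0,0,0,0.018,-0.003,-0.2,0.1],[0,0,0,0.018,-0.003,-0.27,0.1],[0,0,0,0.018,-0.003,-0.28,0.1],[0,0,0,0.018,-0.003,-0.28,0.1]]'
```

```text
clock: 22.0
eef_pos: [0.4812, 0.1622, 0.0427]
tcp_rot: [[0.16, 0.987, -0.0], [0.987, -0.16, -0.0], [-0.0, -0.0, -1.0]]
contact_force: [-0.2, -0.9, -0.9]
grip_width: 0.205
```

```bash
python3 -m jog '[[0,0,0,0,0,-0.02,0.1],[0,0,0,0,0,-0.036,0.1],[0,0,0,0,0,-0.036,0.1]]';  python3 -m jog '[[0,0,0,0,0,0,0.4],[0,0,0,0,0,0,0.4],[0,0,0,0,0,0.15,0.4],[0,0,0,0,0,0.5,0.4],[0,0,0,0,0,0.5,0.5]]'; python3 d.py pics/w12
```

```text
clock: 22.38
eef_pos: [0.4819, 0.1624, 0.0396]
tcp_rot: [[0.16, 0.987, 0.002], [0.987, -0.16, 0.001], [0.001, 0.002, -1.0]]
contact_force: [-5.3, -1.6, 19.9]
grip_width: 0.207
clock: 23.0
eef_pos: [0.4843, 0.1632, 0.1159]
tcp_rot: [[0.16, 0.987, 0.007], [0.987, -0.16, 0.002], [0.003, 0.006, -1.0]]
contact_force: [0.1, -0.1, -0.4]
grip_width: 0.506
[0.4842769  0.16322356 0.11591176] 80.81852869961386 23.0 [[255.15543125 251.59024693]]
px [246.5 335.6  11.4] [236 325] [257 346] z.02 [0.454  0.0218 0.02  ]
px [247.  306.9  20.1] [232 287] [262 323] z.02 [0.4601 0.0551 0.02  ]
px [306.5 261.   22.9] [300 239] [323 283] z.02 [0.5214 0.095  0.02  ]
px [201.5 260.5  23.4] [186 238] [208 283] z.02 [0.4279 0.1109 0.02  ]
px [377.  257.   38.5] [359 223] [396 293] z.02 [0.5847 0.0887 0.02  ]
px [248.  236.4  63.7] [224 177] [271 299] z.02 [0.4732 0.1276 0.02  ]
```

```bash
python3 -m jog '[[0,0,0,0.15,0.3,0.1,0.5],[0,0,0,0.3,0.7,0.1,0.5],[0,0,0,0.35,0.8,0.1,0.5]]' >/dev/null; python3 -m jog '[[0,0,0,0.15,0.3,0,0.5],[0,0,0,0.32,0.6,0,0.5],[0,0,0,0.32,0.6,0,0.5],[0,0,0,0.32,0.6,0,0.5]]'; python3 d.py pics/w13
```

```text
clock: 23.92
eef_pos: [0.5805, 0.3713, 0.1253]
tcp_rot: [[0.159, 0.987, -0.003], [0.987, -0.159, -0.002], [-0.002, -0.002, -1.0]]
contact_force: [-0.4, 0.2, -0.1]
grip_width: 0.502
[0.58050477 0.37131891 0.12534637] 80.83122535325819 23.925 [[255.12173648 251.6393881 ]]
px [258.  191.9  18.3] [243 174] [273 210] z.02 [0.5832 0.3715 0.02  ]
px [183.  191.   19.8] [167 173] [200 209] z.02 [0.5189 0.3826 0.02  ]
```

```bash
python3 -m jog '[[0,0,0,0.005,0,-0.3,0.5],[0,0,0,0.005,0,-0.6,0.5],[0,0,0,0.005,0,-0.733,0.5],[0,0,0,0.005,0,-0.733,0.5],[0,0,0,0.005,0,-0.733,0.1],[0,0,0,0.005,0,-0.733,0.1],[0,0,0,0.005,0,-0.733,0.1],[0,0,0,0.005,0,-0.733,0.1]]' 40; python3 -m jog '[[0,0,0,0,0,0.05,0.1],[0,0,0,0,0,0.3,0.1],[0,0,0,0,0,0.7,0.1],[0,0,0,0,0,0.7,0.1]]'
```

```text
clock: 24.98
eef_pos: [0.584, 0.373, 0.0197]
tcp_rot: [[0.16, 0.987, 0.003], [0.987, -0.16, 0.002], [0.002, 0.003, -1.0]]
contact_force: [0.4, -1.3, 5.8]
grip_width: 0.201
clock: 25.48
eef_pos: [0.5858, 0.3745, 0.1292]
tcp_rot: [[0.159, 0.987, 0.009], [0.987, -0.159, 0.006], [0.007, 0.008, -1.0]]
contact_force: [-0.2, 0.6, 0.0]
grip_width: 0.204
```

```bash
python3 -m jog '[[0,0,0,-0.13,-0.3,0,0.1],[0,0,0,-0.3,-0.65,0,0.1],[0,0,0,-0.4,-0.85,0,0.1]]'>/dev/null; python3 -m jog '[[0,0,0,-0.13,-0.3,0,0.1],[0,0,0,-0.3,-0.65,0,0.1],[0,0,0,-0.33,-0.793,0,0.1],[0,0,0,-0.33,-0.793,-0.2,0.1],[0,0,0,-0.33,-0.793,-0.25,0.1],[0,0,0,-0.33,-0.793,-0.25,0.1]]'; python3 d.py pics/w14;  python3 - <<'E'
import cv2;a=cv2.imread("pics/w14.png");cv2.imwrite("pics/w14c.png",cv2.resize(a[60:384,100:420],None,fx=1.8,fy=1.8,interpolation=cv2.INTER_CUBIC))
E
```

```text
clock: 26.6
eef_pos: [0.4723, 0.1258, 0.0844]
tcp_rot: [[0.159, 0.987, -0.002], [0.987, -0.159, -0.0], [-0.001, -0.002, -1.0]]
contact_force: [-0.2, -0.3, 1.2]
grip_width: 0.202
[0.47225454 0.1258002  0.08444698] 80.84189172630272 26.6 [[255.05509338 251.60049913]]
px [253.9 324.4  13.8] [242 311] [266 337] z.02 [0.455  0.0231 0.02  ]
px [369.  288.   10.8] [359 284] [379 294] z.02 [0.5528 0.044  0.02  ]
px [253.5 282.2  31.4] [236 251] [272 310] z.02 [0.4613 0.0641 0.02  ]
px [253.5 252.5  15.5] [238 242] [269 254] z.02 [0.4656 0.0905 0.02  ]
px [417.5 250.5  63.4] [383 189] [435 312] z.02 [0.5913 0.0722 0.02  ]
```

View pics/w14c.png

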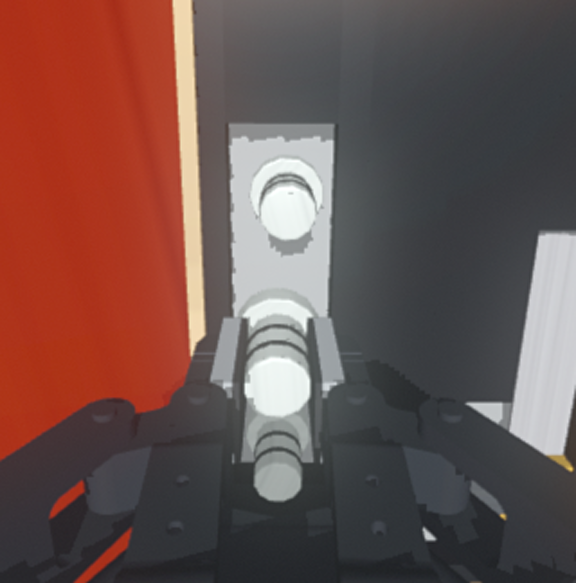

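Dog A stands upright in the trough at crop (288,190). The dog in hand, at column 278, is lined up over the trough between it and the second dog.

```bash
python3 -m jog '[[0,0,0,0,0,-0.1,0.1],[0,0,0,0,0,-0.2,0.1],[0,0,0,0,0,-0.27,0.1],[0,0,0,0,0,-0.3,0.1],[0,0,0,0,0,-0.317,0.1],[0,0,0,0,0,-0.317,0.1]]'; python3 -m jog '[[0,0,0,0,0,0,0.35],[0,0,0,0,0,0,0.4],[0,0,0,0,0,0.02,0.4],[0,0,0,0,0,0.2,0.4],[0,0,0,0,0,0.6,0.4],[0,0,0,0,0,1,0.5]]'; python3 -m jog '[[0,0,0,0,-0.4,0.2,0.5],[0,0,0,0,-0.8,0.4,0.5],[0,0,0,0,-1,0.4,0.5]]' >/dev/null; python3 -m jog '[[0,0,0,-0.1,-0.4,0,0.5],[0,0,0,-0.2,-0.8,0,0.5],[0,0,0,-0.2,-1,0,0.5]]' >/dev/null; python3 -m jog '[[0,0,0,0,-0.4,0,0.5],[0,0,0,0,-0.8,0,0.5],[0,0,0,0,-0.8,0,0.5]]'
python3 - <<'E'
from h import *
c=bot.read_camera("top");d=bot.read_camera("scene");np.savez("pics/top15.npz",**c)
a=cv2.resize(c["pixels"][130:265,90:310,::-1],(800,491),interpolation=cv2.INTER_CUBIC)[:300]
a=cv2.resize(c["pixels"][140:260,90:310,::-1],(550,300),interpolation=cv2.INTER_CUBIC)
b=cv2.resize(d["pixels"][150:320,200:430,::-1],(406,300),interpolation=cv2.INTER_CUBIC)
p=np.zeros((600,550,3),np.uint8);p[:300]=a;p[300:,:406]=b;cv2.imwrite("pics/v15.png",p)
E
```

```text
clock: 27.4
eef_pos: [0.4722, 0.1255, 0.0394]
tcp_rot: [[0.16, 0.987, -0.001], [0.987, -0.16, -0.0], [-0.0, -0.001, -1.0]]
contact_force: [-11.5, -3.7, 28.8]
grip_width: 0.202
clock: 28.15
eef_pos: [0.4724, 0.1256, 0.1886]
tcp_rot: [[0.16, 0.987, -0.001], [0.987, -0.16, -0.0], [-0.001, -0.001, -1.0]]
contact_force: [0.7, -0.6, -0.0]
grip_width: 0.5
clock: 29.28
eef_pos: [0.4425, -0.2978, 0.2468]
tcp_rot: [[0.165, 0.986, -0.0], [0.986, -0.165, -0.001], [-0.001, -0.0, -1.0]]
contact_force: [-0.0, -0.6, -1.0]
grip_width: 0.498
```

No viewer left, so I'll do the last check numerically.

Run:
```python
from h import *
T=np.load("tray.npz");tf=lambda X:np.c_[(np.atleast_2d(X)[:,:2]-T["C"])@T["ux"],(np.atleast_2d(X)[:,:2]-T["C"])@T["uy"]]*1000
a=dict(np.load("pics/top0.npz"));b=dict(np.load("pics/top15.npz"))
D=np.abs(a["pixels"].astype(int)-b["pixels"].astype(int)).max(2)>40
for k in blobs(cv2.dilate(D.astype(np.uint8),np.ones((3,3))),12): print("changed px box",cv2.boundingRect(k))
W=lambda t:T["C"]+t[0]/1e3*T["ux"]+t[1]/1e3*T["uy"]
d=bot.read_camera("scene")
for c,n in((b,"top"),(d,"scene")):
    H=hsv(c);white=(H[...,1]<45)&(H[...,2]>228 if n=="top" else H[...,2]>215)
    print(n)
    for k in blobs(white,3,400):
        u,v=k[:,0].mean(0); r=ray(c,[[u,v]],.05)[0]; t=tf(r)[0]
        if abs(t[0])<119 and abs(t[1])<142 or (.38<r[0]<.65 and .3<r[1]<.45): print(np.round([u,v],1),cv2.boundingRect(k),"tray mm@.05",t.round(0))
    for q in((-82.5,-55),(-83.5,-18.3),(-81.5,18),(-80,55)):
        X=W(q);print("expected axis foot/top px",q,proj(c,[[*X,.02],[*X,.058]]).round(1).tolist())
ye=lambda c:(hsv(c)[...,0]>20)&(hsv(c)[...,0]<35)&(hsv(c)[...,1]>150)
m=ye(b);m[:,:185]=0;m[:,290:]=0;m[:155]=0;m[250:]=0
k=max(blobs(m,50),key=cv2.contourArea)
P=tf(ray(b,k[:,0],.05));print("sander in tray@.05",P.min(0),P.max(0))
s=bot.observe();print(s["clock"])
```

```text
changed px box (294, 367, 52, 17)
changed px box (225, 351, 46, 33)
changed px box (125, 234, 15, 14)
changed px box (210, 222, 26, 14)
changed px box (321, 196, 35, 61)
changed px box (254, 190, 19, 34)
changed px box (136, 187, 14, 14)
changed px box (224, 186, 4, 9)
changed px box (374, 181, 138, 203)
changed px box (209, 163, 63, 24)
top
[249.5 233.3] (247, 230, 7, 8) tray mm@.05 [-83. -52.]
[237.  231.7] (234, 227, 6, 10) tray mm@.05 [-84. -16.]
[225.3 230.1] (222, 225, 7, 10) tray mm@.05 [-84.  17.]
[212.2 227.2] (209, 223, 7, 9) tray mm@.05 [-82.  55.]
[136.1 215.3] (134, 213, 5, 6) tray mm@.05 [-79. 275.]
expected axis foot/top px (-82.5, -55) [[250.8, 233.4], [250.6, 233.1]]
expected axis foot/top px (-83.5, -18.3) [[238.2, 231.9], [237.6, 231.6]]
expected axis foot/top px (-81.5, 18) [[226.0, 229.4], [225.0, 229.0]]
expected axis foot/top px (-80, 55) [[213.5, 227.0], [212.1, 226.6]]
scene
[379.9 246.7] (375, 244, 10, 6) tray mm@.05 [-39. 301.]
[380.4 237.1] (377, 234, 7, 7) tray mm@.05 [-67. 284.]
[313.9 199.4] (309, 197, 10, 6) tray mm@.05 [-59.  75.]
[267.5 203. ] (254, 193, 29, 22) tray mm@.05 [41. -6.]
[304.  192.8] (300, 191, 9, 5) tray mm@.05 [-61.  37.]
[312.7 190.3] (310, 188, 6, 6) tray mm@.05 [-86.  48.]
[294.9 187.1] (291, 185, 8, 5) tray mm@.05 [-62.   3.]
[252.5 185.5] (250, 184, 6, 4) tray mm@.05 [ 18. -89.]
[303.7 183.7] (301, 181, 7, 6) tray mm@.05 [-91.  10.]
[285.4 181.7] (281, 180, 9, 5) tray mm@.05 [-61. -33.]
[295.  178.5] (292, 176, 7, 6) tray mm@.05 [-91. -23.]
[285.4 173. ] (282, 171, 7, 5) tray mm@.05 [-90. -61.]
expected axis foot/top px (-82.5, -55) [[284.7, 182.8], [285.1, 172.9]]
expected axis foot/top px (-83.5, -18.3) [[294.1, 188.3], [294.7, 178.2]]
expected axis foot/top px (-81.5, 18) [[303.1, 194.3], [303.7, 184.2]]
expected axis foot/top px (-80, 55) [[312.6, 200.5], [313.5, 190.4]]
sander in tray@.05 [ 62.58627432 -17.35870962] [97.1432638  82.35295796]
29.425
```

```bash
python3 -c "
from cell import bot
print(bot.job_done())"
```

```text
the job is handed in; nothing more can be done
None
```

The kit is made up and handed in at about 29.4 s of the 72 s allowed. The sander went in first, then the large try square, then two loose dogs, so the trough now holds four. The third loose dog was left standing on the bench.

**Sander and square:** Both were pushed down until they stopped hard at floor height. The sander's underside read 19.9 mm for a floor at 20 mm. The square read 25.1 mm at the tool against 25.2 mm expected. Pictures taken after each release showed them lying straight in their cutouts. I have no height measurement from after release.

**Dogs:** In the last top and scene images, all four dogs in the trough match upright axes to about 1 to 2 pixels, at roughly −55, −18, +18 and +55 mm along it.

**Everything else:** Comparing the first and last top images shows no change at the vice, blank, file, blue dogs or remaining loose dog. The arm blocks part of the small square's area, so that comparison doesn't cover it; I never went near it.

**What fell short:**
- The final combined picture couldn't be viewed because the viewer limit was reached, so the last check was numerical only.
- Pressing against the floor peaked at about 49 N at the wrist for the sander and 33 N for the square. Both are more than the seating pushes of 3 to 12 N and 3 to 18 N, but under the 120 N wrist limit. The 40 N limit is for the arm or gripper body, and that push went through the fingers.
- Measured tool positions drifted 2 to 4 mm from the commanded ones after contacts, so I took final alignment from the wrist camera.

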